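# Sort painted maple-key wings into left and right drying trays and set the blower

### The job

First turn the blower's dial to the white off mark. With the blower off, lay every left maple wing in the blue tray and every right one in the yellow tray, painted side up and flat on the tray's floor, none overlapping (left: with the seed end nearest you, the broad web is left of the dark strip); then turn the dial to the green mark, and leave the glue bottle, metal cup and the crayon behind the blower where they are.

Things in the scene. Friction and masses are not known exactly. Their poses are not given: they have to be found in the camera images.
- left_0: LEFT wing, light green-painted plywood 84 (x) x 34 (y) x 12 mm, 45 g; may be absent. Origin: mid-underside; z up = painted face up. x runs from the round brown seed end (25 mm disc, 17 high, centre at x -30) to the tip (x +42). Dark strip along the straight edge at -y, broad web at +y. Long sides flat, parallel within 15 mm of origin. Seed end nearest you: web left of the strip.
- left_1: LEFT wing, orange-painted plywood 84 (x) x 34 (y) x 12 mm, 45 g; may be absent. Origin: mid-underside; z up = painted face up. x runs from the round brown seed end (25 mm disc, 17 high, centre at x -30) to the tip (x +42). Dark strip along the straight edge at -y, broad web at +y. Long sides flat, parallel within 15 mm of origin. Seed end nearest you: web left of the strip.
- left_2: LEFT wing, pink-painted plywood 84 (x) x 34 (y) x 12 mm, 45 g; may be absent. Origin: mid-underside; z up = painted face up. x runs from the round brown seed end (25 mm disc, 17 high, centre at x -30) to the tip (x +42). Dark strip along the straight edge at -y, broad web at +y. Long sides flat, parallel within 15 mm of origin. Seed end nearest you: web left of the strip.
- right_0: RIGHT wing, light green-painted plywood 84 (x) x 34 (y) x 12 mm, 45 g; may be absent. Origin: mid-underside; z up = painted face up. x runs from the round brown seed end (25 mm disc, 17 high, centre at x -30) to the tip (x +42). Dark strip along the straight edge at +y, broad web at -y. Long sides flat, parallel within 15 mm of origin. Seed end nearest you: web right of the strip.
- right_1: RIGHT wing, orange-painted plywood 84 (x) x 34 (y) x 12 mm, 45 g; may be absent. Origin: mid-underside; z up = painted face up. x runs from the round brown seed end (25 mm disc, 17 high, centre at x -30) to the tip (x +42). Dark strip along the straight edge at +y, broad web at -y. Long sides flat, parallel within 15 mm of origin. Seed end nearest you: web right of the strip.
- right_2: RIGHT wing, pink-painted plywood 84 (x) x 34 (y) x 12 mm, 45 g; may be absent. Origin: mid-underside; z up = painted face up. x runs from the round brown seed end (25 mm disc, 17 high, centre at x -30) to the tip (x +42). Dark strip along the straight edge at +y, broad web at -y. Long sides flat, parallel within 15 mm of origin. Seed end nearest you: web right of the strip.
- blue_tray: blue shallow plastic drying tray, fixed to the table, for the left wings: 220 mm (its x) by 130 mm (its y), walls 4 mm thick and 16 mm high, floor 4 mm thick. Origin: centre of the underside. Holds three wings side by side, lying along its y. The two trays stand on opposite sides of the table and may be swapped.
- yellow_tray: yellow shallow plastic drying tray, fixed to the table, for the right wings: 220 mm (its x) by 130 mm (its y), walls 4 mm thick and 16 mm high, floor 4 mm thick. Origin: centre of the underside. Holds three wings side by side, lying along its y. The two trays stand on opposite sides of the table and may be swapped.
- blower: Desktop air blower, fixed: grey box 90 mm (x) by 150 mm (y), 40 mm high, a black grille on its -x face. Origin: centre of the underside; the dial's axis is vertical through this origin. Round the dial on its top: a broad white mark on the -x side (OFF), a broad green mark (drying speed) 2.4 rad clockwise from it seen from above, and thin black ticks every 0.6 rad.
- dial (a joint): Blower dial, angle in rad, growing clockwise seen from above: 0 = the orange pointer line is at the white OFF mark (a stop), 2.4 = at the green mark, 4.9 = far stop. It stays where it is left (friction 0.03 N m).
- dial_grip (a point): Middle of the dial's black grip bar, on the dial's axis, 62 mm above the table. The bar is 46 mm long, 14 mm wide, its top 74 mm above the table; it stands on a disc 54 mm across whose top is 46 mm above the table. Its x axis runs along the bar, away from the pointer end; at 0 it is the blower's x.
- dial_pointer (a point): Outer end of the orange pointer line on top of the dial's bar, 22 mm from the dial's axis, 74 mm above the table.
- glue_bottle: Bystander: white glue bottle with blue cap, 54 mm across, 140 mm high, origin at the centre of its underside.
- metal_cup: Bystander: polished metal stem cup, 56 mm across, 58 mm high, origin at the centre of its underside.
- crayon: Bystander: orange crayon, 110 mm long (y), 12 mm thick, lying behind the blower, origin at the centre of its underside.

How it is judged:
By the outcome, as a careful person would: the job done as asked, in the order asked, and still so for the second after the job is handed in, with the robot touching nothing.
Of left_0, left_1, left_2, right_0, right_1, right_2 only 4 to 6 are there at a start; the rules pass over those that are not, and their reading is None.
At some moment in a run one of left_0, left_1, left_2, right_0, right_1, right_2 may be knocked a few centimetres aside while the robot is not near it.
Once in a run the grip may slacken for a moment while it holds something.
It also fails if it takes over 210 s, if anything falls off the work surface, if the arm or the gripper's body presses on something with over 40 N, if the wrist force passes 120 N, or if a joint passes its speed limit or range.

### The arm

A 6-joint arm with a two-finger parallel gripper is mounted at the origin on the work surface. World frame = base frame: x ahead of the robot, y to its left, z up, the work surface at z = 0. Lengths are in mm, angles in rad, forces in N, time in s.
With the tool pointing down it reaches from about 400 to 925 mm from the base axis. Payload 3.4 kg.
Tool frame: the origin (TCP) lies midway between the tips of the shut fingers; the grasp point (between the pads) lies 19 mm behind it; z points along the fingers, y is the line along which they close (so a half turn about z gives the same grasp; the last joint's range is limited). The gripper opens to 85 mm and grips with 20 to 120 N. Pads are 22 mm wide; open, the fingers measure 114 mm over their backs; the gripper's body (76 mm by 85 mm) begins 54 mm behind the grasp point. The pads swing forward as they close: fully open they stand 13 mm farther back than shut.
Start: joints at [1.135, 0.307, 1.506, -0, 1.328, -0.073], TCP at [204.087, 537.568, 231.305] pointing down, gripper open.
Joint ranges: [-3.12, 3.12], [-1.05, 2.28], [0.14, 2.33], [-1.42, 4.57], [0.1, 2.73], [-2.68, 2.68]. Speed limits (rad/s): [2.57, 2.57, 3.14, 3.14, 3.14, 3.14].

### API

Orientations are given as a unit quaternion [w, x, y, z].
In Python, from rig import goto, move_l, move_j, set_gripper, wait, solve_ik, state, camera, camera_info, Unreachable, finish_job gives the robot as it stands. Calls block until the motion is done:
- goto(position, orientation): joint-space move of the TCP to a pose.
- move_l(position, frame=None, rate=150): straight line of the TCP; frame=None keeps the orientation; rate is the mean speed in mm/s.
- move_j(angles): joint-space move.
- set_gripper(opening, strength=None): finger opening in mm; strength is the grip in N (None keeps the last); returns when the fingers have stopped.
- wait(seconds).
- solve_ik(position, orientation): joint angles nearest the present ones, or None.
- state(): the state.
- camera(name): name is "scene" or "side" or "wrist"; returns the picture (400x640x3 uint8, blue, green, red); there is no depth.
- camera_info(name): a dict with "fx", "fy", "cx", "cy" (pixels), "camera_from_world" (4x4, takes a point from world to camera coordinates); the wrist camera has in their place "mount" (4x4, takes a point from camera to tool coordinates, whose origin is the TCP and whose axes are the flange's). Camera axes: x right, y down, z forward; pixel columns grow to the right and rows downward; lengths in mm; the calibration is good to about 2 mm. A picture is of the moment at which its call begins: read the wrist's pose just before it. camera_info takes no time and is no camera call.
A pose or a line that the arm cannot do raises Unreachable and nothing moves.
- finish_job(): hands the job in; it is judged then, once.
The state is a dict: "time": time; "joints": joint angles; "dq": joint speeds; "effort": joint torques, N m; "ee_pos": TCP position; "tool_rot": TCP orientation; "force": force on the tool from outside, world axes, zero at the start; "moment": the same for the moment, N m; "finger_gap": finger opening in mm; "grasp_force": force on a finger pad.
Only numpy, scipy, OpenCV 4.12 (cv2) and the standard library are available. Lean on these libraries where they do the work, as an engineer would, in place of code of your own. Each camera call takes 0.05 s, during which the arm holds its last target. There are 200 camera calls.

## Working session

There is one attempt and no reset: what is moved stays moved. The work goes in short steps, each a Python script; the robot and the scene stay as the last script left them, time stands still between calls to the robot, and variables do not carry over. Pictures are saved under pics/ and viewed, at most 14 in all, crops included, and the job is handed in when it is done.

```bash
ls; mkdir -p pics; python3 - <<'E'
from rig import *
import cv2,numpy as np
for n in("scene","side"):
    cv2.imwrite(f"pics/{n}0.png",camera(n)); i=camera_info(n); print(n,i["fx"],i["cx"],i["cy"],np.round(np.linalg.inv(np.array(i["camera_from_world"])),3).tolist())
print(camera_info("wrist")); print(state())
E
```

```text
pics
scene 442.24578413862963 315.75938458855705 200.4428975994813 [[-0.065, 0.608, -0.791, 1401.809], [0.998, 0.033, -0.056, 46.106], [-0.008, -0.793, -0.609, 699.175], [0.0, 0.0, 0.0, 1.0]]
side 471.211118881555 315.595033643405 196.89458985811163 [[0.841, -0.257, 0.476, 0.7], [-0.54, -0.424, 0.727, -911.382], [0.015, -0.869, -0.495, 696.415], [0.0, 0.0, 0.0, 1.0]]
{'fx': 284.9083814129526, 'fy': 284.9083814129526, 'cx': 323.67763829554656, 'cy': 195.8127103359199, 'mount': array([[-2.18701106e-04, -9.57905538e-01, -2.87083495e-01,
         7.28442533e+01],
       [ 9.99999846e-01, -6.27840983e-05, -5.52312616e-04,
         2.76966341e-01],
       [ 5.11039035e-04, -2.87083572e-01,  9.57905403e-01,
        -1.42277874e+02],
       [ 0.00000000e+00,  0.00000000e+00,  0.00000000e+00,
         1.00000000e+00]])}
{'time': 0.1, 'joints': array([ 1.13450567e+00,  3.07562828e-01,  1.50756206e+00, -2.49485377e-06,
        1.32840090e+00, -7.34756617e-02]), 'dq': array([ 0.00068613, -0.00283092, -0.00409734,  0.00255532,  0.00025813,
       -0.00035268]), 'effort': array([ 8.00535327e-04, -4.58525527e+01, -2.52611464e+01,  1.40891880e-04,
        5.57370760e-03,  2.65883341e-05]), 'ee_pos': array([203.81334974, 536.98718545, 230.42884568]), 'tool_rot': array([-2.42531537e-04,  1.80413771e-01,  9.83590330e-01, -9.35646256e-04]), 'force': array([ 0.77761628,  0.50913734, -0.09954497]), 'moment': array([0.00901244, 0.00371156, 0.01660307]), 'grasp_force': 0.0, 'finger_gap': 85.50907270120345}
```

View pics/scene0.png

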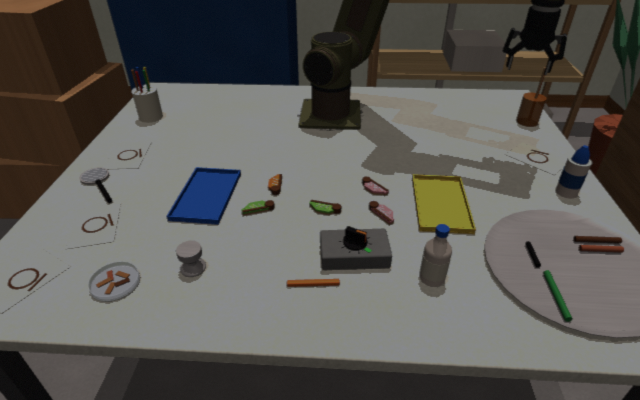

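View pics/side0.png

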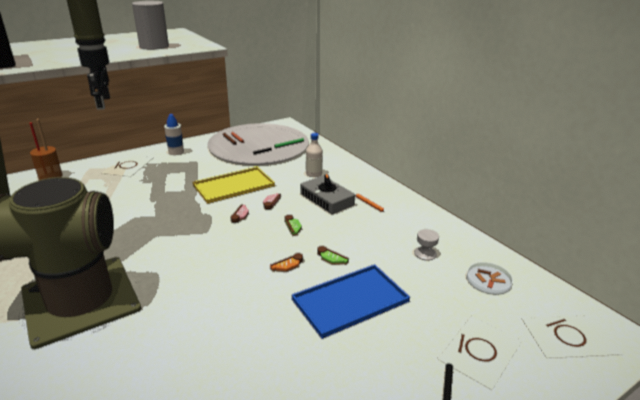

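Both views show five wings: orange, two green and two pink. The blue tray is at scene pixel (207,195), the yellow tray at (441,203), the blower dial at (356,238), the cup at (190,258), the bottle at (436,262) and the crayon at (313,283).

```bash
cat > h.py <<'E'
from rig import *
import cv2,numpy as np
from scipy.spatial.transform import Rotation as R
def down(yaw): return [0,float(np.cos(yaw/2)),float(np.sin(yaw/2)),0]
def snap(name,file=None):
    s=state(); im=camera(name); i=camera_info(name)
    K=np.array([[i["fx"],0,i["cx"]],[0,i["fy"],i["cy"]],[0,0,1]])
    if name=="wrist":
        T=np.eye(4); T[:3,:3]=R.from_quat(s["tool_rot"],scalar_first=True).as_matrix(); T[:3,3]=s["ee_pos"]; T=T@i["mount"]
    else: T=np.linalg.inv(i["camera_from_world"])
    if file: cv2.imwrite("pics/"+file,im)
    return im,(K,T)
def world(px,cal,z):
    K,T=cal; px=np.atleast_2d(np.float64(px))
    d=np.c_[px,np.ones(len(px))]@np.linalg.inv(K).T@T[:3,:3].T; o=T[:3,3]
    return (o+d*((z-o[2])/d[:,2])[:,None])[:,:2]
def pixel(p,cal):
    K,T=cal; c=np.linalg.inv(T)@np.append(p,1); q=K@c[:3]; return q[:2]/q[2]
E
python3 - <<'E'
from h import *
im,c=snap("scene")
for n,p,z in [("blue",(207,195),4),("yel",(441,203),4),("dial",(356,236),70),("cup",(190,270),0),("bot",(434,282),0),("cray",(313,283),6),("orange",(275,184),8),("g",(258,207),8),("g2",(324,207),8),("p",(375,186),8),("p2",(382,211),8)]: print(n,world(p,c,z).round())
goto([540,60,330],down(0)); im,c=snap("wrist","w0.png"); print(state()["ee_pos"],state()["tool_rot"],state()["time"])
E
```

```text
blue [[ 492. -305.]]
yel [[493. 302.]]
dial [[703.  81.]]
cup [[ 755. -273.]]
bot [[759. 246.]]
cray [[782.  -5.]]
orange [[ 438. -132.]]
g [[ 540. -161.]]
g2 [[530.   5.]]
p [[433. 137.]]
p2 [[539. 150.]]
[539.79543468  60.77072917 329.81892261] [-1.36630709e-04  9.99999710e-01  7.21350036e-04 -2.04589974e-04] 2.325
```

View pics/w0.png

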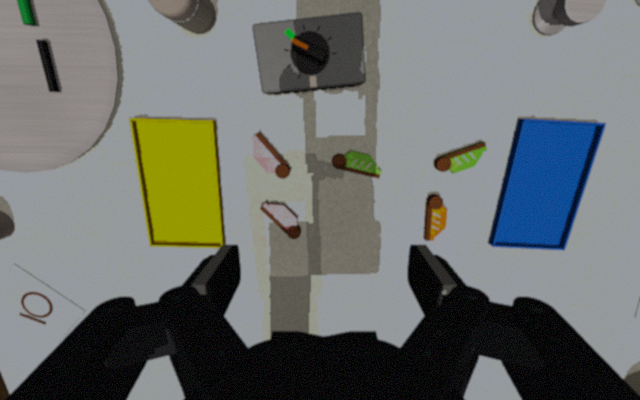

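The wrist view shows the dial at (310,52) with its orange pointer at (299,42), near the green mark at (290,33). The white mark is at (313,82), and all five wings are in view with the painted side up. I'll take a closer look at the dial.

```bash
python3 - <<'E'
from h import *
im,c=snap("wrist")
print("dial~",world([310,52],c,50),"white",world([313,82],c,40),"green",world([290,33],c,40))
goto([690,80,210],down(0)); im,c=snap("wrist","w1.png")
hsv=cv2.cvtColor(im,cv2.COLOR_BGR2HSV)
m=cv2.inRange(hsv,(5,150,80),(20,255,255)); n,l,st,ce=cv2.connectedComponentsWithStats(m)
for k in range(1,n):
    if st[k,4]>15: print("or",ce[k],st[k],world(ce[k],c,74))
print(state()["time"])
E
```

```text
dial~ [[688.47397579  79.33902903]] white [[651.79834101  76.01059443]] green [[713.52772228 106.51827463]]
or [398.10444444  94.30666667] [351  85  96  19 900] [[777.07213705  11.60651078]]
or [312.62222222 182.17037037] [302 176  22  13 135] [[693.65711277  91.37546451]]
or [261.41666667 258.20833333] [259 255   7   7  24] [[608.22847452 148.20900604]]
or [507.60606061 272.68686869] [486 266  43  15  99] [[ 590.20491101 -124.08718271]]
or [481.7311828  285.95698925] [474 282  14  10  93] [[573.22247041 -98.03318097]]
3.2167
```

View pics/w1.png

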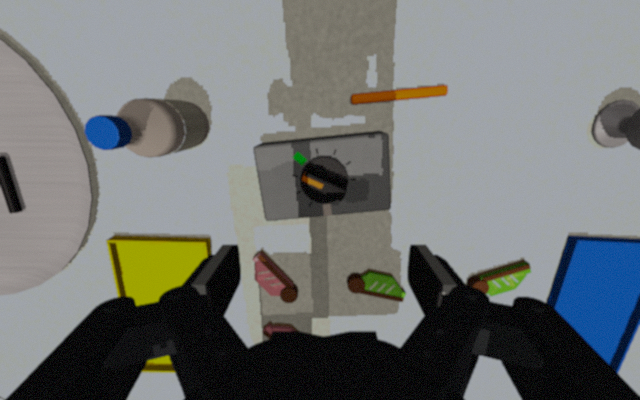

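The dial axis is near (325,181). The pointer line runs up and left to (302,177), and the green mark is at (299,158). That puts the dial at about 2.1 rad, so I'll grip the bar and turn it counter-clockwise to the OFF stop.

```bash
cat >> h.py <<'E'
def dial(file=None,near=(688,80),box=65):
    """axis xy and pointer direction angle from a wrist look over the dial"""
    im,c=snap("wrist",file); m=cv2.inRange(cv2.cvtColor(im,cv2.COLOR_BGR2HSV),(5,130,70),(22,255,255))
    px=np.argwhere(m>0)[:,::-1]; w=world(px,c,74); w=w[np.linalg.norm(w-near,axis=1)<40]
    mu=w.mean(0); u=np.linalg.svd(w-mu)[2][0]; g=w-mu
    t=g@u; return w,mu,u,np.ptp(t),im,c
E
python3 - <<'E'
from h import *
w,mu,u,L,im,c=dial(); print(len(w),mu,np.degrees(np.arctan2(u[1],u[0])),L)
# blower top edge lines
g=cv2.cvtColor(im,cv2.COLOR_BGR2GRAY)
for s in cv2.HoughLinesP(cv2.Canny(g[120:232,245:400],40,120),1,np.pi/360,30,minLineLength=50,maxLineGap=8)[:,0]:
    a=world([[s[0]+245,s[1]+120],[s[2]+245,s[3]+120]],c,40); d=a[1]-a[0]; print(a.round(1).tolist(),np.degrees(np.arctan2(d[1],d[0])).round(1))
E
```

```text
143 [693.64355174  91.19868967] 64.82067924398746 22.20989343810382
[[730.4, 146.2], [742.1, 18.4]] -84.8
[[727.2, 143.1], [740.0, 6.4]] -84.6
[[639.6, 146.9], [652.0, 5.1]] -85.0
[[738.9, 11.7], [683.3, 5.9]] -174.1
[[694.9, 3.3], [753.5, 6.3]] 2.9
[[725.0, 157.4], [640.8, 149.2]] -174.4
[[732.5, 115.6], [643.3, 110.3]] -176.6
```

```bash
python3 - <<'E'
from h import *
ax=(689.3,80.5); y=np.radians(64.8)
goto([*ax,130],down(y)); move_l([*ax,53],rate=100); set_gripper(0,40)
s=state(); print(s["finger_gap"],s["grasp_force"],s["force"],s["joints"][5])
q=np.array(s["joints"]); q[5]-=np.radians(60); move_j(q); q[5]-=np.radians(60.5); move_j(q)
s=state(); print(s["joints"][5],s["moment"],s["force"],s["finger_gap"])
set_gripper(45); move_l([*ax,130]); goto([690,80,210],down(0))
w,mu,u,L,im,c=dial("w2.png"); print(mu,np.degrees(np.arctan2(u[1],u[0])),L,state()["time"])
E
```

```text
13.253970179045695 41.586681604385376 [-3.16937623  1.88083509  4.18829311] 0.49527375202566887
-1.6069397970157386 [-0.15016983  0.92533731  0.0644451 ] [-5.3217685  -1.25198436  5.92888985] 13.178705418362311
[677.07092879  79.06172113] -175.44012468752837 21.576062674638948 11.7
```

View pics/w2.png

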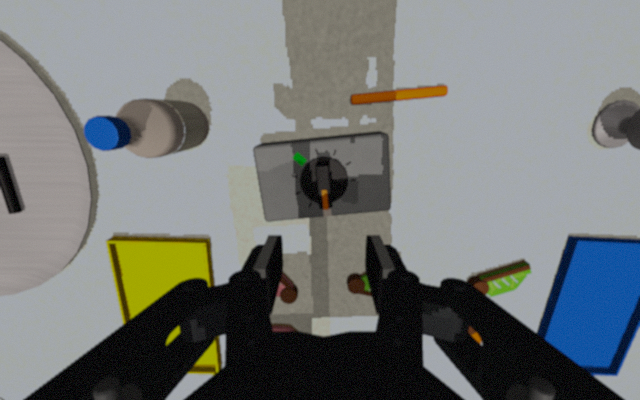

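The pointer (325,199) now sits on the white mark, so the blower is off. Next is an overview for the trays and rough wing positions, then a close look at each wing.

```bash
cat >> h.py <<'E'
HUE={"green":((36,90,60),(75,255,255)),"orange":((8,150,120),(22,255,255)),"pink":((165,25,90),(180,140,255))}
def wing(color,near,im,c,r=60,dbg=None):
    """origin xy, yaw of wing x axis, handedness, rect size (mm) from a wrist picture"""
    hsv=cv2.cvtColor(im,cv2.COLOR_BGR2HSV)
    web=cv2.inRange(hsv,*HUE[color])
    dark=cv2.inRange(hsv,(0,70,15),(20,255,135))|cv2.inRange(hsv,(165,110,15),(180,255,120))
    yy,xx=np.mgrid[:im.shape[0],:im.shape[1]]
    W=world(np.c_[xx.ravel(),yy.ravel()],c,12).reshape(*xx.shape,2)
    reg=(np.linalg.norm(W-near,axis=2)<r).astype(np.uint8)*255
    allm=cv2.morphologyEx((web|dark)&reg,cv2.MORPH_CLOSE,np.ones((3,3)))
    n,l,st,ce=cv2.connectedComponentsWithStats(allm); k=max(range(1,n),key=lambda k:((l==k)&(web>0)).sum())
    P=W[l==k]; (cx,cy),(a,b),ang=cv2.minAreaRect(P.astype(np.float32))
    if a<b: ang+=90
    d=np.array([np.cos(np.radians(ang)),np.sin(np.radians(ang))]); o=np.array([cx,cy])
    wc=W[(l==k)&(web>0)].mean(0); dc=W[(l==k)&(dark>0)&(web==0)].mean(0)
    if (wc-dc)@d<0: d=-d
    # strip: dark pixels on the tip half
    T=W[(l==k)&(dark>0)&(web==0)]; T=T[(T-o)@d>-12]
    nrm=np.array([-d[1],d[0]]); side=((wc-T.mean(0))@nrm) if len(T) else 0
    if dbg is not None:
        box=[pixel([*(o+s*42*d+t*17*nrm),12],c) for s,t in((-1,-1),(1,-1),(1,1),(-1,1))]
        cv2.polylines(dbg,[np.int32(box)],True,(255,0,255),1)
    return o,float(np.arctan2(d[1],d[0])),side,sorted((a,b))
def crop(im,near,c,h=75):
    u,v=np.int32(pixel([*near,12],c)); u=np.clip(u,h,640-h); v=np.clip(v,h,400-h)
    return cv2.resize(im[v-h:v+h,u-h:u+h],(266,266),interpolation=cv2.INTER_CUBIC)
E
python3 - <<'E'
from h import *
goto([520,0,330],down(0)); im,c=snap("wrist")
hsv=cv2.cvtColor(im,cv2.COLOR_BGR2HSV)
for n,lo,hi in(("blue",(105,150,50),(130,255,255)),("yellow",(24,150,60),(34,255,255))):
    m=cv2.inRange(hsv,lo,hi); k=max(cv2.findContours(m,0,2)[0],key=cv2.contourArea)
    print(n,cv2.minAreaRect(world(k[:,0],c,14).astype(np.float32)),world(k[:,0],c,14).min(0),world(k[:,0],c,14).max(0))
out=[]
for col,n in(("orange",(438,-132)),("green",(540,-161)),("green",(530,5)),("pink",(540,150)),("pink",(433,137))):
    o,*_=wing(col,n,im,c); print(col,o.round(1))
    goto([o[0]-5,o[1],190],down(0)); i2,c2=snap("wrist"); d=i2.copy(); r=wing(col,o,i2,c2,dbg=d); print("   ",r[0].round(1),np.degrees(r[1]).round(1),r[2:])
    out.append(crop(d,r[0],c2))
cv2.imwrite("pics/m0.png",np.vstack([np.hstack(out[:3]),np.hstack(out[3:]+[out[0]*0])])); print(state()["time"])
E
```

```text
blue ((490.0643310546875, -305.033203125), (133.99595642089844, 217.0672149658203), 86.93205261230469) [ 380.03892523 -376.87862891] [ 601.01032537 -233.14796547]
yellow ((491.7069091796875, 298.4593200683594), (133.8737030029297, 217.24078369140625), 88.35711669921875) [382.24530073 228.72971052] [601.17347808 367.64982923]
orange [ 437.2 -132.5]
    [ 436.5 -133.7] -177.3 (np.float64(13.489432390685428), [32.60043716430664, 82.23408508300781])
green [ 537.2 -162.4]
    [ 536.8 -162.6] -69.3 (np.float64(-15.59804139507247), [34.14680862426758, 82.979248046875])
green [531.9   5.5]
    [532.2   5.9] -103.4 (np.float64(17.238000042701536), [34.58060836791992, 82.64002227783203])
pink [539.9 150.2]
    [538.9 150.6] 40.2 (np.float64(13.938680105857683), [33.58479690551758, 82.709228515625])
pink [436.4 128.7]
    [435.  129.7] 42.6 (np.float64(-12.159149593645274), [34.129493713378906, 82.93061828613281])
16.0917
```

View pics/m0.png

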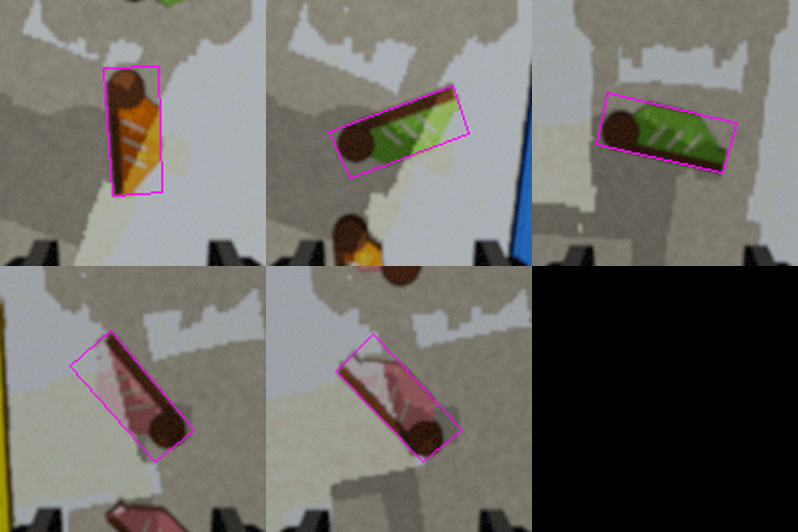

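Crops: the fitted boxes match all five wings. Orange, the middle green and the upper pink (539,151) are LEFT. The right-hand green (537,-163) and the lower pink (435,130) are RIGHT. I'll start with orange to check the grasp.

```bash
cat >> h.py <<'E'
TR={"blue":(np.array([490,-305.]),np.radians(-3.1)),"yellow":(np.array([491.7,298.5]),np.radians(-1.6))}
wrap=lambda a:(a+np.pi)%(2*np.pi)-np.pi
j6=lambda p,y:wrap(np.arctan2(p[1],p[0])+np.pi/2-y)
def place_job(col,near,tray,slot,zg=1,carry=50):
    goto([near[0]-5,near[1],190],down(0)); im,c=snap("wrist"); o,yw,side,sz=wing(col,near,im,c,r=80)
    print(col,o.round(1),np.degrees(yw).round(1),round(side,1),np.round(sz,1))
    if (side>0)!=(tray=="blue") or abs(sz[1]-83)>5 or abs(sz[0]-34)>4: print("MEASURE?"); return False
    tc,ty=TR[tray]; tp=tc+slot*np.array([np.cos(ty),np.sin(ty)])
    best=None
    for k in(0,np.pi):
        for f in(np.pi/2,-np.pi/2):
            a,b=j6(o,yw+k),j6(tp,ty+f+k)
            if max(abs(a),abs(b))<2.4 and (best is None or abs(a-b)<best[0]): best=(abs(a-b),yw+k,ty+f+k)
    _,yp,yt=best
    goto([*o,90],down(yp)); set_gripper(60,40); move_l([*o,zg],rate=100); set_gripper(0,50)
    s=state(); print("gap",s["finger_gap"],"F",s["grasp_force"],s["force"].round(1),s["ee_pos"].round(1))
    if s["finger_gap"]<28: print("MISSED"); set_gripper(60); move_l([*o,90]); return False
    move_l([*o,carry],rate=120); move_l([*tp,carry],down(yt),rate=200)
    s=state(); print("carried gap",s["finger_gap"],s["grasp_force"])
    move_l([*tp,zg+5.5],rate=60); print("down",state()["force"].round(1))
    set_gripper(50); move_l([*tp,100],rate=150); print("t",state()["time"]); return True
def view_tray(tray,file):
    tc,_=TR[tray]; goto([tc[0]-5,tc[1],200],down(0)); im,c=snap("wrist")
    u,v=np.int32(pixel([*tc,5],c)); v=np.clip(v,110,290); u=np.clip(u,130,510)
    cv2.imwrite("pics/"+file,cv2.resize(im[v-110:v+110,u-130:u+130],None,fx=2,fy=2)); return im,c
E
python3 - <<'E'
from h import *
print(place_job("orange",(436.5,-133.7),"blue",-62))
view_tray("blue","b0.png")
E
```

```text
orange [ 436.2 -133.3] -176.8 13.5 [32.2 82.6]
gap 32.60088341700976 F 49.87939774990082 [-0.3  1.3  5.8] [ 436.7 -133.5    1.8]
carried gap 32.755471558659316 49.64972913265228
down [ 0.3 -0.7 -0.3]
t 25.9167
True
```

View pics/b0.png

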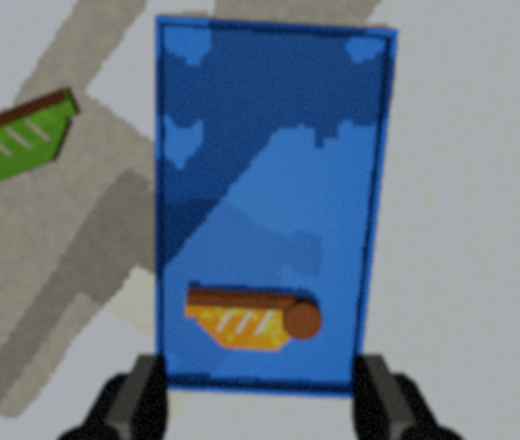

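Orange lies flat, well inside the lower slot. I'll do the other four the same way.

```bash
python3 - <<'E'
from h import *
for a in(("green",(532.2,5.9),"blue",0),("pink",(538.9,150.6),"blue",62),("pink",(435,129.7),"yellow",-40),("green",(536.8,-162.6),"yellow",40)):
    if not place_job(*a): snap("wrist","fail.png"); break
else:
    view_tray("yellow","y1.png"); view_tray("blue","b1.png")
    a,b=cv2.imread("pics/y1.png"),cv2.imread("pics/b1.png"); cv2.imwrite("pics/t1.png",cv2.resize(np.hstack([a,b]),(800,338)))
print(state()["time"])
E
ls pics
```

```text
green [532.3   6.2] -103.3 17.3 [34.8 82.6]
gap 32.85549089385733 F 50.690279603004456 [-0.8 -0.2  6.5] [532.9   6.1   2. ]
carried gap 32.24209066914601 49.94158387184143
down [-0.4 -0.4 -1. ]
t 35.75
pink [538.8 150.6] 39.9 13.3 [33.3 83.5]
gap 32.248067589828516 F 50.69108963012695 [-0.1  0.2  5.9] [539.6 150.8   2. ]
carried gap 32.72401435198599 49.99636352062225
down [ 1.3 -0.4 -0.3]
t 47.6917
pink [434.8 129.6] 42.8 -12.4 [34.2 83.5]
gap 32.910606374858574 F 49.92495775222778 [-0.8 -0.5  5.5] [435.3 129.7   1.8]
carried gap 32.305005597365486 49.647613763809204
down [-0.  -0.1 -0.4]
t 55.6667
green [ 536.7 -162.4] -70.1 -16.1 [34.  82.4]
gap 32.570816010708995 F 50.682411789894104 [0.3 0.7 6.2] [ 537.4 -162.7    2. ]
carried gap 32.463625951455256 49.964831471443176
down [-0.8  0.3 -0.9]
t 65.775
69.4417
b0.png
b1.png
m0.png
scene0.png
side0.png
t1.png
w0.png
w1.png
w2.png
y1.png
```

View pics/t1.png

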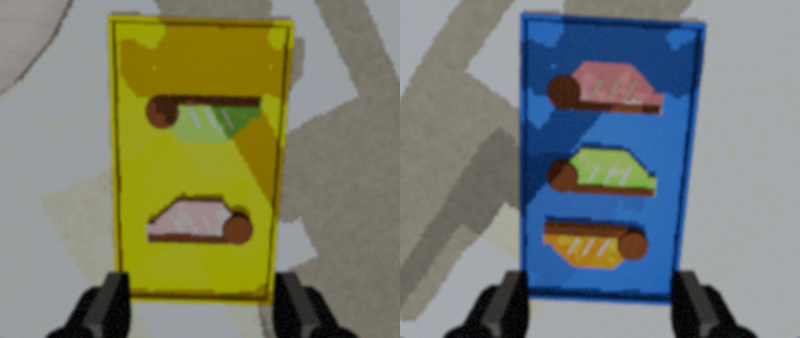

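Both trays look right: three left wings in blue and two right wings in yellow, all flat, apart and painted side up. Now I'll turn the dial to green.

```bash
python3 - <<'E'
from h import *
ax=(688.8,80.2); goto([*ax,130],down(np.radians(185))); set_gripper(45); move_l([*ax,53],rate=100); set_gripper(0,40)
s=state(); q=np.array(s["joints"]); g=[s["finger_gap"]]
for _ in range(2): q[5]+=np.radians(137.5)/2; move_j(q); g.append(state()["finger_gap"])
wait(.3); print(g,state()["joints"][5]-q[5]); set_gripper(45); move_l([*ax,130]); goto([690,80,210],down(0))
w,mu,u,L,im,c=dial(); print(mu,np.degrees(np.arctan2(u[1],u[0])),L)
m=cv2.inRange(cv2.cvtColor(im,cv2.COLOR_BGR2HSV),(45,120,50),(75,255,255)); P=np.argwhere(m>0)[:,::-1]; W=world(P,c,40); W=W[np.linalg.norm(W-ax,axis=1)<50]
d=W.mean(0)-(688.8,80.2); print("green mark",len(W),W.mean(0),np.degrees(np.arctan2(d[1],d[0])))
cv2.imwrite("pics/d3.png",cv2.resize(im[110:240,230:410],None,fx=4,fy=4,interpolation=cv2.INTER_CUBIC)); print(state()["time"])
E
```

```text
[13.06169154654734, 13.29291444352707, 13.323411478155876] -0.000803265094393546
[697.21923708  89.56921221] -133.27833315335022 23.442610013862563
green mark 113 [712.45980065 106.92667583] 48.48312675684404
77.575
```

View pics/d3.png

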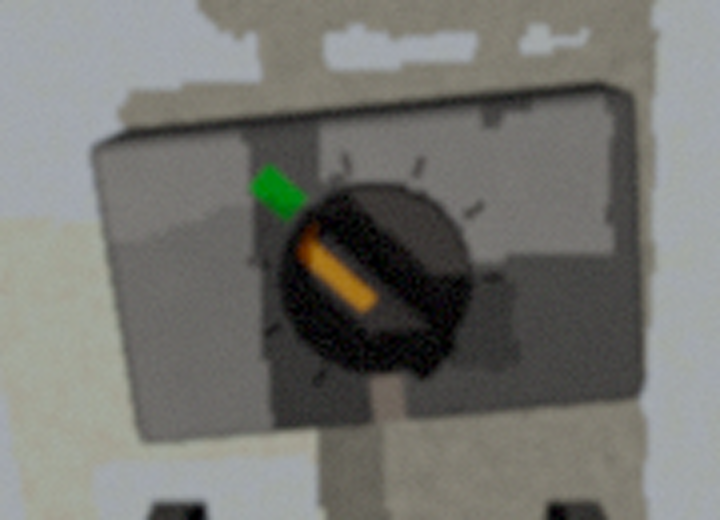

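The pointer is at 46.7° and the green mark's expected direction is about 47.5°, so they line up. One last check of the trays with the blower running.

```bash
python3 - <<'E'
from h import *
goto([470,0,330],down(0)); wait(.5); snap("wrist","f.png"); print(state()["time"])
E
```

```text
79.15
```

View pics/f.png

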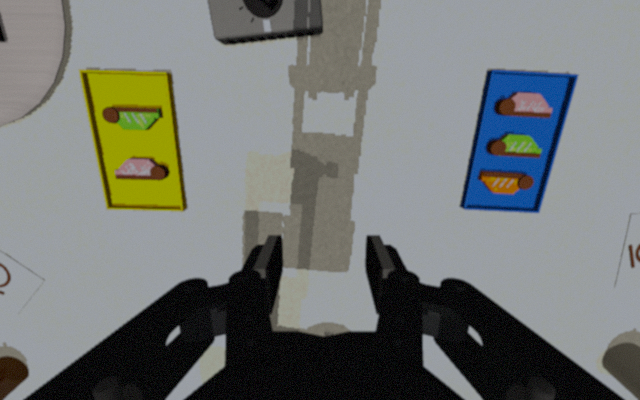

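All five wings are still in their trays: yellow at (133,118) and (142,168), blue at (526,104), (516,146) and (507,183). The table between the trays is clear.

```bash
python3 -c "from rig import *; print(finish_job())"
```

```text
the job is handed in; nothing more can be done
None
```

I turned the blower off first, laid the three left wings in the blue tray and the two right wings in the yellow tray, all flat and painted side up, then set the dial to the green mark, left the bottle, cup and crayon alone, and handed the job in at about 79 s.

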